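Clamp a snapped terracotta pot rest while the glue grabs

ROBOT

A 7-joint arm with a two-finger parallel gripper is mounted at the origin on the work surface. World frame = base frame: x ahead of the robot, y to its left, z up, the work surface at z = 0. Lengths are in m, angles in rad, forces in N, time in s.
With the tool pointing down it reaches from about 0.35 to 0.9 m from the base axis. Payload 8.1 kg.
Tool frame: the origin (TCP) lies midway between the tips of the shut fingers; the grasp point (between the pads) lies 19 mm behind it; z points along the fingers, y is the line along which they close (so a half turn about z gives the same grasp; the last joint's range is limited). The gripper opens to 92 mm and grips with 3 to 60 N. Pads are 19 mm wide; open, the fingers measure 130 mm over their backs; the gripper's body (75 mm by 190 mm) begins 47 mm behind the grasp point.
Start: joints at [1.199, 0.434, 0.025, 1.573, -0.012, 1.134, -0.075], TCP at [0.166, -0.603, 0.227] pointing down, gripper open.
Joint ranges: [-2.62, 2.62], [-0.44, 2.09], [-1.27, 1.32], [0.08, 2.57], [-1.32, 4.46], [0.12, 2], [-2.74, 2.74]. Speed limits (rad/s): [2.22, 2.22, 3.01, 3.01, 3.14, 3.14, 3.14].

INTERFACE

Orientations are given as a rotation vector (axis times angle).
In Python, from cell import arm gives the robot as it stands.
- The arm moves only by the tool carry_out, never from a script. Its arguments are lists of equal length, an entry for each row: "claw": the finger opening in cm, from 0 to 9.18; "delta_pos": the shift along the tool's x, y, z in cm, a list of three; "angular": the turn, a rotation vector about the tool's x, y, z in rad, a list of three. In form: {"claw": [claw, ...], "delta_pos": [[dx, dy, dz], ...], "angular": [[ax, ay, az], ...]}. A call has 1 to 20 rows; each row shifts and turns the commanded pose from where the row before left it, along the tool's axes as they then stand; what a row does not reach is not made up. A row lasts 1/10 s, in which the tool goes at most 50 mm and 8.59 degrees, less where a joint would pass 70% of its speed; a pose out of reach is approached as far as the arm can. A call with a gripper value outside its range is refused whole. The fingers move at their own pace and stop on an object; "force" is the grip in N (left out, the last holds). Time passes only in rows, so rows that do not move let the fingers close. It gives the time, the measured TCP pose, the force, the opening and the grip force at its end, in the units of the state.
- arm.observe(): the state, without advancing time (a new reading comes with each control period).
- arm.get_image(name): name is "scene" or "side" or "wrist"; returns a dict with "frame" (480x640x3 uint8, red, green, blue), "mtx" (3x3 intrinsics, pixels), "dist" ([k1, k2, p1, p2, k3] as OpenCV has them; the pictures are not rectified), "T" (4x4, takes a point from camera to world coordinates). Camera axes: x right, y down, z forward; pixel columns grow to the right and rows downward; lengths in m; the calibration is good to about 2 mm. A picture is of the moment at which its call begins. There is no depth.
- arm.sign_off(): hands the job in; it is judged then, once.
Trained networks look in a picture, given as the dict that the camera call returned (one of the last four; its "shot" number tells which), for a name from the list of things; names that differ only in an ending like _2 or _b are one class to them, and where a whole thing is asked for, a point or a joint stands for the part that bears it (a point fixed in the world has none). Each returns a list of dicts, best first, with "conf" (0 to 1); they miss things now and then, are a little off and sometimes report something else, mostly with a low value. They report only what shows in the picture. A call takes as long as a camera call. They do not tell look-alikes from the thing itself.
- arm.look_for(label, picture): "centre" ([column, row] as shares, 0 to 1, of the picture: columns of its width, rows of its height, amid what is visible of it).
- arm.trace(label, picture): "region" (480x640 bool, what is visible of it) and "centre" ([column, row] as shares, 0 to 1, of the picture: columns of its width, rows of its height, amid what is visible of it).
- arm.place_of(label, picture): "centre" ([column, row] as shares, 0 to 1, of the picture: columns of its width, rows of its height: a listed point, or the origin of a listed thing).
The state is a dict: "clock": time; "joints": joint angles; "dq": joint speeds; "joint_efforts": joint torques, N m; "position": TCP position; "ee_rot": TCP orientation; "force": force on the tool from outside, world axes, zero at the start; "ft_torque": the same for the moment, N m; "width": opening from 0.0 (shut) to 1.0 (fully open); "gripper_force": force on a finger pad.
Only numpy, scipy, OpenCV 4.12 (cv2) and the standard library are available. Lean on these libraries where they do the work, as an engineer would, in place of code of your own. Each camera call takes 0.05 s, during which the arm holds its last target. There are 200 camera calls.

TASK

The terracotta pot rest has snapped in two; its glued halves lie ready between the open jaws of the one-hand bar clamp on the counter. Pump the clamp's trigger against its handle, squeezing it in and letting it spring back, until the jaws have closed the joint, and finish while still holding: keep a light, steady squeeze on trigger and handle so that both jaws press the halves together while the glue grabs. Squeeze gently, since the clay chips if pressed hard, keep your fingers off the halves, leave clamp and halves lying flat on the counter and do not disturb the things around.

Things in the scene. Friction and masses are not known exactly. Their poses are not given: they have to be found in the camera images.
- clamp: head of a black one-hand bar clamp with a toothed steel bar, lying loose and flat on its side, 0.9 kg, 28 mm thick. Origin at counter level under the bar's centre line, in the plane of the head jaw's face; x along the bar to the far jaw, y out along the jaws (the halves lie there), -y down the handle, z up. The bar (18 mm wide) sticks out up to 220 mm behind that plane
- head_jaw: jaw fixed to the clamp's head, origin as clamp; its rubber face (58 x 24 mm) is at clamp x = 0, y = 35 to 93 mm, and presses half_a
- far_jaw: jaw on the end of the bar, drawn towards the head jaw as the trigger is pumped; origin on the bar's centre line in the plane of its rubber face, 14 mm above the counter; it presses half_b
- handle: fixed straight handle of the clamp, 18 mm thick: clamp x = -42 to -24 mm, y = -22 to -130 mm, 0 to 28 mm above the counter. Origin as clamp. Squeeze handle and trigger together along the clamp's x, reaching down from above: 51 mm across both at rest, 28 mm with the trigger right in
- handle_point (a point): point on the handle's back face (clamp x = -42, y = -75 mm, 14 mm above the counter) where one finger presses, towards +x of the clamp
- trigger_grip: grey trigger bar beside the handle on its +x side, 9 mm thick, 3 to 25 mm above the counter, hinged in the head at clamp x = -17.5, y = 34 mm; it can be squeezed anywhere between clamp y = -40 and -112 mm. Origin at the hinge, its -y along the trigger
- trigger_point (a point): point on the trigger's middle line, 109 mm from its hinge, 14 mm above the counter, across from handle_point; its front face, where the other finger presses towards -x of the clamp, is 4.5 mm further to +x
- trigger (a joint): trigger angle, rad: 0 sprung out, 0.21 right in at its stop (23 mm at trigger_point). Let it back below 0.02 for a full next stroke. A free stroke takes about 5 N of grip. Once the jaws bear on the work it stalls below 0.19 and the jaws press with about twice the grip on the trigger: 7 to 12 N of grip suits this clay, over 20 N may chip it
- bar (a joint): travel of the bar and far jaw towards the head jaw, m; the jaw opening is 160 mm minus this. It starts at 0 to 20 mm. A full trigger stroke draws it in by 9 mm; when the trigger springs back a pawl holds it, but it may slip back by up to 7 mm to the last of its 7 mm teeth, so a full stroke gains one tooth and the jaws press only while the trigger is squeezed
- half_a: half of the terracotta pot rest beside the head jaw, 60 x 88 x 20 mm, 0.2 kg, loose on the counter, origin under its centre, x roughly along the clamp's x towards half_b; a 6.5 mm tongue of the break stands out of that edge
- half_b: other half, beside the far jaw, same size and axes, with a notch that takes the tongue loosely; the joint is shut when its origin is 60 mm from that of half_a (at the start there are gaps of a few mm at the joint and at the jaws)
- glue: small white glue bottle, 32 mm across, 86 mm tall, origin under its centre (bystander)
- dish: round foil dish near the clamp, 132 mm across the rim, 34 mm high, origin under its centre (bystander)
- dish_b: another round foil dish, same size (bystander)
- spoon: steel serving spoon 210 mm long, lying down (bystander)
- pot_small: small empty clay pot, 130 mm across, 85 mm tall (bystander)
- lid: clay pot lid with a knob, 110 mm across, 52 mm tall (bystander)
- cup: white plastic cup, 72 mm across, 85 mm tall (bystander)
Not all that is in view belongs to the job. Leave any yellow look-alike of the half_b alone.

How it is judged:
By the outcome, as a careful person would: the job done as asked, in the order asked, and still so for the second after the job is handed in, while the arm keeps its last pose, push and grip.
It also fails if it takes over 54 s, if anything falls off the work surface, if the arm or the gripper's body presses on something with over 40 N, if the wrist force passes 120 N, or if a joint passes its speed limit or range.

## Working session

There is one attempt and no reset: what is moved stays moved. The work goes in short steps, Python scripts to look and compute and a tool call to move; the robot and the scene stay as the last step left them, time stands still between calls to the robot, and variables do not carry over. Pictures are saved under pics/ and viewed, at most 10 in all, crops included, and the job is handed in when it is done.

Besides the shell and the picture viewer there is one more tool, called after ">>>" as name(argument=value, ...), one argument or row to a line, values as JSON. carry_out: Moves the arm, as the interface text tells. Its arguments: {"type":"object","properties":{"claw":{"type":"array","items":{"type":"number"}},"delta_pos":{"type":"array","items":{"type":"array","items":{"type":"number"}}},"angular":{"type":"array","items":{"type":"array","items":{"type":"number"}}},"force":{"type":"number"}},"required":["claw","delta_pos","angular"]}

```bash
mkdir -p pics; cat > h.py <<'E'
import numpy as np, cv2
from cell import arm
def ray(im,uv):
    p=cv2.undistortPoints(np.array([[uv]],float),np.array(im["mtx"]),np.array(im["dist"]))[0,0]
    T=np.array(im["T"]);return T[:3,3],T[:3,:3]@np.array([p[0],p[1],1])
def at_z(im,uv,z):
    o,d=ray(im,uv);return o+d*(z-o[2])/d[2]
def px(im,P):
    T=np.linalg.inv(np.array(im["T"]));r=cv2.Rodrigues(T[:3,:3])[0]
    return cv2.projectPoints(np.array(P,float).reshape(-1,3),r,T[:3,3],np.array(im["mtx"]),np.array(im["dist"]))[0][:,0]
def tri(obs):
    A=np.zeros((3,3));b=np.zeros(3)
    for im,uv in obs:
        o,d=ray(im,uv);d/=np.linalg.norm(d);M=np.eye(3)-np.outer(d,d);A+=M;b+=M@o
    return np.linalg.solve(A,b)
E
python3 - <<'E'
from h import *
print({k:np.round(v,3) for k,v in arm.observe().items()})
Z=dict(clamp=0,far_jaw=.014,handle=0,handle_point=.014,trigger_point=.014,trigger_grip=.014,half_a=0,half_b=0)
for n in("scene","side"):
    im=arm.get_image(n);cv2.imwrite(f"pics/{n}0.png",im["frame"][:,:,::-1])
    print(n,np.round(np.array(im["T"])[:3,3],2))
    for k,z in Z.items():
        for r in arm.place_of(k,im)[:2]:
            uv=np.array(r["centre"])*[640,480];print(k,round(r["conf"],2),uv.round(),at_z(im,uv,z).round(4))
E
```

```text
{'clock': np.float64(0.0), 'joints': array([ 1.199,  0.435,  0.025,  1.574, -0.012,  1.134, -0.075]), 'dq': array([ 0.   ,  0.   , -0.001,  0.001, -0.001, -0.002,  0.   ]), 'joint_efforts': array([-0.0000e+00, -6.6785e+01,  9.8500e-01, -3.1445e+01, -6.0000e-02,
        4.3000e-02,  0.0000e+00]), 'position': array([ 0.166, -0.602,  0.226]), 'ee_rot': array([-3.112e+00, -4.210e-01,  1.000e-03]), 'force': array([ 0.428, -0.286, -0.106]), 'ft_torque': array([ 0.025, -0.004, -0.024]), 'gripper_force': np.float64(0.0), 'width': np.float64(1.002)}
scene [ 0.95 -0.7   0.82]
clamp 0.75 [373. 236.] [0.5913 0.1112 0.    ]
far_jaw 0.81 [329. 264.] [ 0.5588 -0.0336  0.014 ]
handle 0.37 [382. 155.] [0.4511 0.4281 0.    ]
handle_point 0.69 [365. 206.] [0.5289 0.1845 0.014 ]
handle_point 0.56 [350. 221.] [0.5251 0.1166 0.014 ]
trigger_point 0.85 [351. 219.] [0.5258 0.1218 0.014 ]
trigger_point 0.57 [299. 248.] [ 0.4764 -0.0283  0.014 ]
trigger_grip 0.67 [429. 226.] [0.6921 0.2    0.014 ]
trigger_grip 0.31 [299. 250.] [ 0.4782 -0.0337  0.014 ]
half_a 0.91 [256. 289.] [ 0.4598 -0.1692  0.    ]
half_a 0.73 [349. 220.] [ 0.5139  0.1325 -0.    ]
half_b 0.91 [256. 289.] [ 0.4598 -0.1692  0.    ]
half_b 0.73 [349. 220.] [ 0.5139  0.1325 -0.    ]
side [0.18 0.73 0.85]
clamp 0.88 [269. 283.] [0.5976 0.1165 0.    ]
clamp 0.53 [269. 281.] [0.6017 0.1118 0.    ]
far_jaw 0.89 [312. 240.] [ 0.562  -0.0333  0.014 ]
handle 0.55 [270. 282.] [0.5969 0.1139 0.    ]
handle 0.43 [271. 286.] [0.5912 0.1218 0.    ]
handle_point 0.81 [280. 307.] [0.5383 0.1754 0.014 ]
trigger_point 0.6 [313. 238.] [ 0.5637 -0.042   0.014 ]
trigger_point 0.51 [295. 292.] [0.528  0.1265 0.014 ]
half_a 0.98 [369. 220.] [ 0.4668 -0.1696  0.    ]
half_a 0.94 [292. 374.] [0.4467 0.3027 0.    ]
half_b 0.98 [369. 220.] [ 0.4668 -0.1696  0.    ]
half_b 0.94 [292. 374.] [0.4467 0.3027 0.    ]
```

View pics/scene0.png

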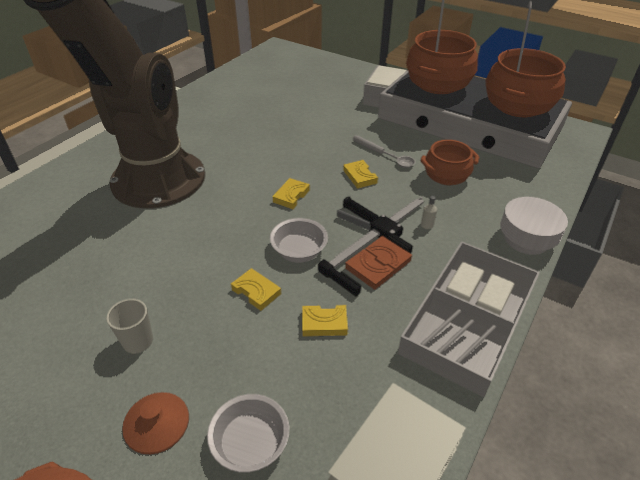

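View pics/side0.png

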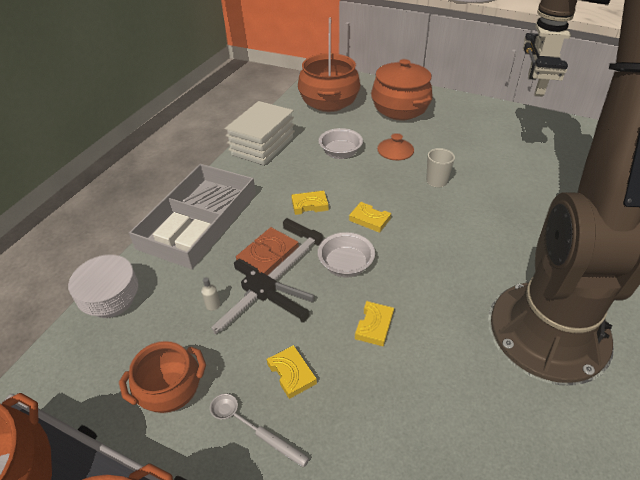

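The rust-red halves sit between the jaws (scene ~(379,260)). The handle points at the robot (scene ~(350,208)), with the dish at (299,240) and the glue at (429,213). Next I work out the move to a viewing pose above the handle.

```bash
cat >> h.py <<'E'
from scipy.spatial.transform import Rotation as R
def plan(target,yaw_dir):
    """tool delta (cm) in current tool axes, then rotvec in tool axes; tool z down, tool y along yaw_dir (xy)"""
    s=arm.observe();R0=R.from_rotvec(s["ee_rot"]);out=[]
    for sg in(1,-1):
        y=np.array([*yaw_dir,0.])*sg;y/=np.linalg.norm(y);z=np.array([0,0,-1.]);x=np.cross(y,z)
        R1=R.from_matrix(np.c_[x,y,z])
        out.append(((R0.inv()*R1).as_rotvec(),R1))
    rv,R1=min(out,key=lambda a:np.linalg.norm(a[0]))
    d=np.array(target)-s["position"]
    print("pos",np.round(s["position"],4),"tool-delta cm",(R0.inv().apply(d)*100).round(2),"in final axes",(R1.inv().apply(d)*100).round(2),"rot",rv.round(3))
    return R1
E
python3 - <<'E'
from h import *
print(R.from_rotvec(arm.observe()["ee_rot"]).as_matrix().round(2))
plan([.527,.148,.25],[-.22,-.975])
im=arm.get_image("wrist");print(np.array(im["T"]).round(3), im["mtx"][0])
ims=[arm.get_image(n) for n in("scene","side")]
for k,z in dict(glue=0.04,dish=.02,spoon=0).items():
    for im in ims:
        for r in arm.look_for(k,im)[:2]:print(k,round(r["conf"],2),at_z(im,np.array(r["centre"])*[640,480],z).round(3))
E
```

```text
[[ 0.96  0.27  0.  ]
 [ 0.27 -0.96 -0.  ]
 [-0.    0.   -1.  ]]
pos [ 0.166  -0.6026  0.2267] tool-delta cm [ 54.74 -62.78  -2.33] in final axes [ 18.7  -81.16  -2.33] rot [0.    0.    0.491]
[[ 0.266 -0.932 -0.248  0.234]
 [-0.964 -0.257 -0.069 -0.585]
 [ 0.     0.257 -0.966  0.385]
 [ 0.     0.     0.     1.   ]] [430.87374549   0.         314.40829236]
glue 0.89 [0.687 0.208 0.04 ]
glue 0.22 [0.67  0.089 0.04 ]
glue 0.77 [0.681 0.225 0.04 ]
dish 0.69 [ 0.46  -0.013  0.02 ]
dish 0.63 [ 0.32 -0.39  0.02]
dish 0.77 [ 0.659 -0.445  0.02 ]
dish 0.65 [ 0.466 -0.007  0.02 ]
spoon 0.75 [0.435 0.446 0.   ]
spoon 0.64 [0.455 0.009 0.   ]
spoon 0.58 [0.457 0.428 0.   ]
```

>>> carry_out(
  claw=[7.5,7.5,7.5,7.5,7.5,7.5,7.5,7.5,7.5,7.5,7.5,7.5,7.5,7.5,7.5,7.5,7.5,7.5,7.5,7.5],
  delta_pos=[
    [2.74,-3.14,-0.1],
    [2.74,-3.14,-0.1],
    [2.74,-3.14,-0.1],
    [2.74,-3.14,-0.1],
    [2.74,-3.14,-0.1],
    [2.74,-3.14,-0.1],
    [2.74,-3.14,-0.1],
    [2.74,-3.14,-0.1],
    [2.74,-3.14,-0.1],
    [2.74,-3.14,-0.1],
    [2.74,-3.14,-0.1],
    [2.74,-3.14,-0.1],
    [2.74,-3.14,-0.1],
    [2.74,-3.14,-0.1],
    [2.74,-3.14,-0.1],
    [2.74,-3.14,-0.1],
    [2.74,-3.14,-0.1],
    [2.74,-3.14,-0.1],
    [2.74,-3.14,-0.1],
    [2.74,-3.14,-0.1],
  ],
  angular=[
    [0,0,0],
    [0,0,0],
    [0,0,0],
    [0,0,0],
    [0,0,0],
    [0,0,0],
    [0,0,0],
    [0,0,0],
    [0,0,0],
    [0,0,0],
    [0,0,0],
    [0,0,0],
    [0,0,0],
    [0,0,0],
    [0,0,0],
    [0,0,0],
    [0,0,0],
    [0,0,0],
    [0,0,0],
    [0,0,0],
  ],
)

```text
clock: 3.35
position: [0.5282, 0.1498, 0.2468]
ee_rot: [3.113, 0.42, 0.001]
force: [0.9, -0.3, 0.0]
width: 0.82
gripper_force: 0.0
```

>>> carry_out(
  claw=[7.5,7.5,7.5,7.5,7.5,7.5,7.5],
  delta_pos=[
    [0,0,0],
    [0,0,0],
    [0,0,0],
    [0,0,0],
    [0,0,0],
    [0,0,0],
    [0,0,0],
  ],
  angular=[
    [0,0,0.1],
    [0,0,0.1],
    [0,0,0.1],
    [0,0,0.1],
    [0,0,0.09],
    [0,0,0],
    [0,0,0],
  ],
  force=8,
)

```text
clock: 4.05
position: [0.5276, 0.1484, 0.2468]
ee_rot: [3.123, -0.343, 0.0]
force: [0.4, 0.6, 0.3]
width: 0.815
gripper_force: 0.0
```

```bash
python3 - <<'E'
from h import *
im=arm.get_image("wrist");cv2.imwrite("pics/w0.png",im["frame"][:,:,::-1])
Z=dict(clamp=0,far_jaw=.014,handle=0,handle_point=.014,trigger_point=.014,trigger_grip=.014,half_a=0,half_b=0)
for k,z in Z.items():
    for r in arm.place_of(k,im)[:2]:
        uv=np.array(r["centre"])*[640,480];print(k,round(r["conf"],2),uv.round(),at_z(im,uv,z).round(4))
E
```

```text
clamp 0.72 [335. 124.] [0.5974 0.1139 0.    ]
far_jaw 0.8 [511. 126.] [ 0.5634 -0.0409  0.014 ]
handle 0.54 [507. 129.] [ 0.5604 -0.0433  0.    ]
handle_point 0.78 [291. 208.] [0.533  0.1694 0.014 ]
trigger_point 0.79 [341. 204.] [0.5266 0.1233 0.014 ]
half_a 0.83 [368. 370.] [0.3423 0.1309 0.    ]
half_a 0.82 [637. 192.] [ 0.4733 -0.1726  0.    ]
half_b 0.83 [368. 370.] [0.3423 0.1309 0.    ]
half_b 0.82 [637. 192.] [ 0.4733 -0.1726  0.    ]
```

View pics/w0.png

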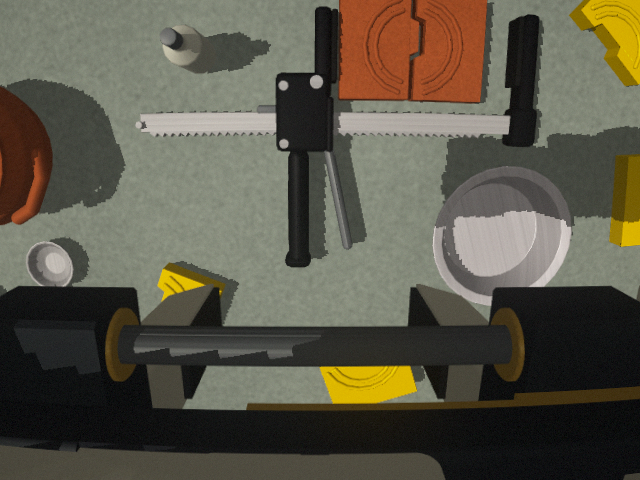

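```bash
python3 - <<'E'
from h import *
im=arm.get_image("wrist")
# bar mid line at two ends; handle back/front edges at top z=.028
a=at_z(im,[143,124],.018);b=at_z(im,[505,125],.018);d=(b-a)/np.linalg.norm(b-a);print("bar",a.round(4),b.round(4),d.round(4))
for n,uv,z in[("h back",[289,240],.028),("h front",[309,240],.028),("h far end",[298,155],.028),("h near end",[297,262],.028),("trig tip",[348,245],.025),("trig edge",[347,225],.025)]:
    print(n,at_z(im,uv,z).round(4))
d=d[:2];e=np.array([-d[1],d[0]])
hp=np.mean([[.5289,.1845],[.5383,.1754],[.533,.1694]],axis=0);print("dir ang",np.degrees(np.arctan2(d[1],d[0])))
M=np.c_[d,e]
for o in([.594,.1139],[.5974,.1139]):
    for P in((-42,-75),(4.5,-75),(-33,-130)):print(P,(np.array(o)+M@(np.array(P)/1000)).round(4))
E
```

```text
bar [0.6362 0.2798 0.018 ] [ 0.5653 -0.0341  0.018 ] [-0.2203 -0.9754  0.    ]
h back [0.5067 0.1766 0.028 ]
h front [0.5027 0.1589 0.028 ]
h far end [0.5786 0.1514 0.028 ]
h near end [0.4849 0.1743 0.028 ]
trig tip [0.4896 0.1254 0.025 ]
trig edge [0.5081 0.1225 0.025 ]
dir ang -102.72752439129484
(-42, -75) [0.5301 0.1714]
(4.5, -75) [0.5199 0.126 ]
(-33, -130) [0.4745 0.1747]
(-42, -75) [0.5335 0.1714]
(4.5, -75) [0.5233 0.126 ]
(-33, -130) [0.4779 0.1747]
```

```bash
python3 - <<'E'
from h import *
plan([.5265,.1465,.005],[-.2203,-.9754])
E
```

```text
pos [0.5276 0.1484 0.2467] tool-delta cm [-0.06  0.2  24.17] in final axes [-0.06  0.2  24.17] rot [0.    0.    0.001]
```

>>> carry_out(
  claw=[7.0,7.0,7.0,7.0,7.0,7.0,7.0,7.0,7.0,7.0,7.0,7.0],
  delta_pos=[
    [0,0.2,1.5],
    [0,0,3],
    [0,0,3],
    [0,0,3],
    [0,0,3],
    [0,0,3],
    [0,0,2.5],
    [0,0,2],
    [0,0,1.5],
    [0,0,1],
    [0,0,0.6],
    [0,0,0],
  ],
  angular=[
    [0,0,0],
    [0,0,0],
    [0,0,0],
    [0,0,0],
    [0,0,0],
    [0,0,0],
    [0,0,0],
    [0,0,0],
    [0,0,0],
    [0,0,0],
    [0,0,0],
    [0,0,0],
  ],
)

```text
clock: 5.75
position: [0.527, 0.1464, 0.0053]
ee_rot: [3.122, -0.347, -0.001]
force: [0.5, 0.1, -0.2]
width: 0.764
gripper_force: 0.0
```

```bash
python3 - <<'E'
from h import *
plan([.5265,.1465,.005],[-.2203,-.9754])
a=arm.get_image("wrist")["frame"];b=arm.get_image("side")["frame"]
b=cv2.resize(b[200:350,200:400],(640,480))
cv2.imwrite("pics/g0.png",np.vstack([cv2.resize(a,(400,300)),cv2.resize(b,(400,300))])[:,:,::-1])
E
```

```text
pos [0.527  0.1464 0.0053] tool-delta cm [-0.05 -0.    0.03] in final axes [-0.05 -0.    0.03] rot [0.    0.001 0.001]
```

View pics/g0.png

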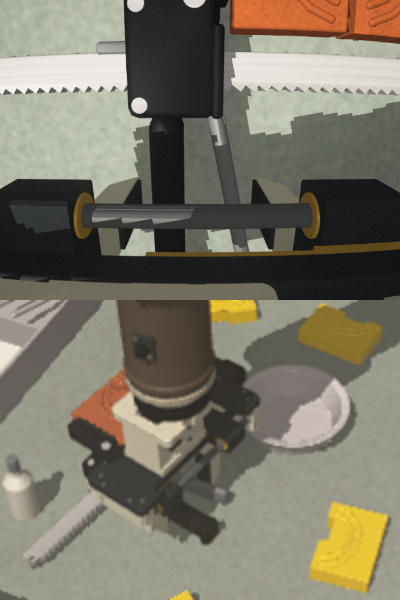

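>>> carry_out(
  claw=[6.0,5.5,5.2,4.9,4.6,4.3,4.0,3.7,3.4,3.1,2.8,2.6,2.6],
  delta_pos=[
    [0,0.1,0],
    [0,0.05,0],
    [0,-0.15,0],
    [0,-0.15,0],
    [0,-0.15,0],
    [0,-0.15,0],
    [0,-0.15,0],
    [0,-0.15,0],
    [0,-0.15,0],
    [0,-0.15,0],
    [0,-0.15,0],
    [0,0,0],
    [0,0,0],
  ],
  angular=[
    [0,0,0],
    [0,0,0],
    [0,0,0],
    [0,0,0],
    [0,0,0],
    [0,0,0],
    [0,0,0],
    [0,0,0],
    [0,0,0],
    [0,0,0],
    [0,0,0],
    [0,0,0],
    [0,0,0],
  ],
  force=8,
)

```text
clock: 7.15
position: [0.5298, 0.1587, 0.0057]
ee_rot: [-3.122, 0.346, -0.0]
force: [-0.9, 0.9, -2.9]
width: 0.299
gripper_force: 8.0
```

```bash
cat > look.py <<'E'
from h import *
import sys
s=arm.observe();print("clock",s["clock"],"w mm",round(s["width"]*91.8,1),"gf",round(s["gripper_force"],1),"F",np.round(s["force"],1),np.round(s["position"],4))
o=np.array([.596,.1139]);M=np.c_[[-.2203,-.9754],[.9754,-.2203]]
for n in("scene","side","wrist"):
    im=arm.get_image(n)
    for k,z in dict(clamp=0,far_jaw=.014).items():
        for r in arm.place_of(k,im)[:1]:
            p=at_z(im,np.array(r["centre"])*[640,480],z)[:2];print(n,k,round(r["conf"],2),"clamp-frame mm",(M.T@(p-o)*1000).round(1))
    if n=="wrist" and len(sys.argv)>1: cv2.imwrite(sys.argv[1],im["frame"][:,:,::-1])
E
python3 look.py pics/s1.png
```

```text
clock 7.15 w mm 27.4 gf 8.0 F [-0.9  0.9 -2.9] [0.5298 0.1587 0.0057]
scene clamp 0.65 clamp-frame mm [11.   1.4]
scene far_jaw 0.83 clamp-frame mm [144.6  -8.3]
side clamp 0.87 clamp-frame mm [ 1.7 -0.3]
side far_jaw 0.7 clamp-frame mm [145.2   1. ]
wrist clamp 0.75 clamp-frame mm [0.4 2.4]
```

View pics/s1.png

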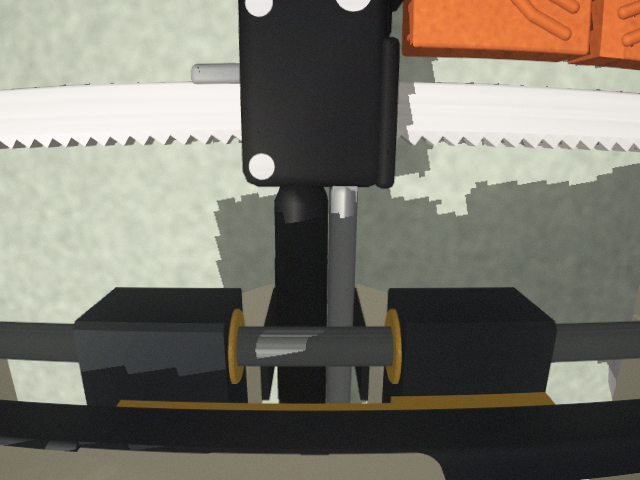

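>>> carry_out(
  claw=[3.25,3.7,4.15,4.6,5.05,5.5,5.6,5.05,4.6,4.15,3.7,3.25,2.8,2.6,2.6],
  delta_pos=[
    [0,0.22,0],
    [0,0.22,0],
    [0,0.22,0],
    [0,0.23,0],
    [0,0.23,0],
    [0,0.23,0],
    [0,0,0],
    [0,-0.22,0],
    [0,-0.22,0],
    [0,-0.22,0],
    [0,-0.23,0],
    [0,-0.23,0],
    [0,-0.23,0],
    [0,0,0],
    [0,0,0],
  ],
  angular=[
    [0,0,0],
    [0,0,0],
    [0,0,0],
    [0,0,0],
    [0,0,0],
    [0,0,0],
    [0,0,0],
    [0,0,0],
    [0,0,0],
    [0,0,0],
    [0,0,0],
    [0,0,0],
    [0,0,0],
    [0,0,0],
    [0,0,0],
  ],
)

```text
clock: 9.1
position: [0.5296, 0.1589, 0.0056]
ee_rot: [-3.122, 0.346, 0.0]
force: [-1.2, 1.2, -2.9]
width: 0.302
gripper_force: 8.0
```

```bash
python3 look.py
```

```text
clock 9.1 w mm 27.7 gf 8.0 F [-1.2  1.2 -2.9] [0.5296 0.1589 0.0056]
scene clamp 0.71 clamp-frame mm [1.2 2.4]
scene far_jaw 0.73 clamp-frame mm [139.7  -7.4]
side clamp 0.92 clamp-frame mm [-7.3  0. ]
side far_jaw 0.5 clamp-frame mm [143.    2.3]
wrist clamp 0.8 clamp-frame mm [-0.4  2.9]
```

>>> carry_out(
  claw=[3.25,3.7,4.15,4.6,5.05,5.5,5.7,5.7],
  delta_pos=[
    [0,0.22,0],
    [0,0.22,0],
    [0,0.22,0],
    [0,0.23,0],
    [0,0.23,0],
    [0,0.23,0],
    [0,0.05,0],
    [0,0,0],
  ],
  angular=[
    [0,0,0],
    [0,0,0],
    [0,0,0],
    [0,0,0],
    [0,0,0],
    [0,0,0],
    [0,0,0],
    [0,0,0],
  ],
)

```text
clock: 10.35
position: [0.5265, 0.144, 0.0057]
ee_rot: [3.122, -0.348, -0.0]
force: [0.9, -0.3, -0.2]
width: 0.615
gripper_force: 0.0
```

```bash
python3 look.py pics/s2.png
```

```text
clock 10.35 w mm 56.5 gf 0.0 F [ 0.9 -0.3 -0.2] [0.5265 0.144  0.0057]
scene clamp 0.77 clamp-frame mm [4.3 1.7]
scene far_jaw 0.75 clamp-frame mm [138.8  -2.3]
side clamp 0.59 clamp-frame mm [ 3.5 -1.8]
side far_jaw 0.6 clamp-frame mm [139.5   0.2]
wrist clamp 0.83 clamp-frame mm [0.6 2. ]
```

View pics/s2.png

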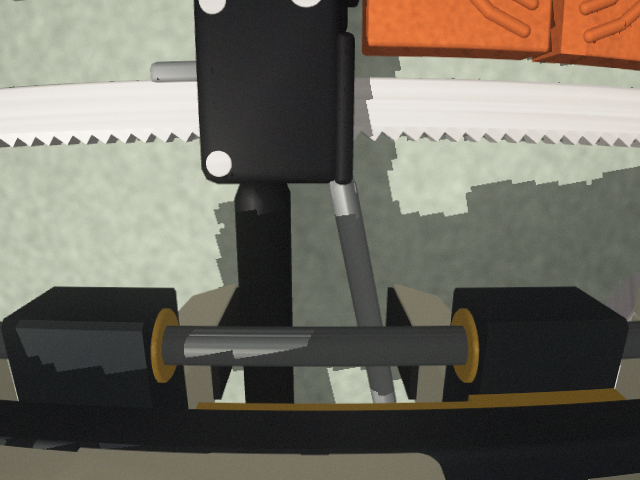

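The trigger springs fully back and the fingers are centred on it. Pumping on.

>>> carry_out(
  claw=[5.5,5.05,4.6,4.15,3.7,3.25,2.8,2.6,2.6],
  delta_pos=[
    [0,-0.05,0],
    [0,-0.22,0],
    [0,-0.22,0],
    [0,-0.22,0],
    [0,-0.23,0],
    [0,-0.23,0],
    [0,-0.23,0],
    [0,0,0],
    [0,0,0],
  ],
  angular=[
    [0,0,0],
    [0,0,0],
    [0,0,0],
    [0,0,0],
    [0,0,0],
    [0,0,0],
    [0,0,0],
    [0,0,0],
    [0,0,0],
  ],
)

```text
clock: 11.7
position: [0.5297, 0.1588, 0.0057]
ee_rot: [-3.122, 0.346, -0.0]
force: [-2.1, 1.6, -2.1]
width: 0.302
gripper_force: 8.0
```

>>> carry_out(
  claw=[3.25,3.7,4.15,4.6,5.05,5.5,5.7,5.7,5.5,5.05,4.6,4.15,3.7,3.25,2.8,2.6,2.6],
  delta_pos=[
    [0,0.22,0],
    [0,0.22,0],
    [0,0.22,0],
    [0,0.23,0],
    [0,0.23,0],
    [0,0.23,0],
    [0,0.05,0],
    [0,0,0],
    [0,-0.05,0],
    [0,-0.22,0],
    [0,-0.22,0],
    [0,-0.22,0],
    [0,-0.23,0],
    [0,-0.23,0],
    [0,-0.23,0],
    [0,0,0],
    [0,0,0],
  ],
  angular=[
    [0,0,0],
    [0,0,0],
    [0,0,0],
    [0,0,0],
    [0,0,0],
    [0,0,0],
    [0,0,0],
    [0,0,0],
    [0,0,0],
    [0,0,0],
    [0,0,0],
    [0,0,0],
    [0,0,0],
    [0,0,0],
    [0,0,0],
    [0,0,0],
    [0,0,0],
  ],
)

```text
clock: 13.4
position: [0.5297, 0.1589, 0.0056]
ee_rot: [-3.122, 0.346, 0.0]
force: [-1.4, 1.0, -2.2]
width: 0.304
gripper_force: 8.0
```

```bash
python3 look.py pics/s3.png
```

```text
clock 13.4 w mm 27.9 gf 8.0 F [-1.4  1.  -2.2] [0.5297 0.1589 0.0056]
scene clamp 0.94 clamp-frame mm [-1.2  1.8]
scene far_jaw 0.74 clamp-frame mm [127.2  -0.9]
side clamp 0.93 clamp-frame mm [-1.3  6.2]
side far_jaw 0.31 clamp-frame mm [-124.4   51.9]
wrist clamp 0.7 clamp-frame mm [1.2 5.5]
```

View pics/s3.png

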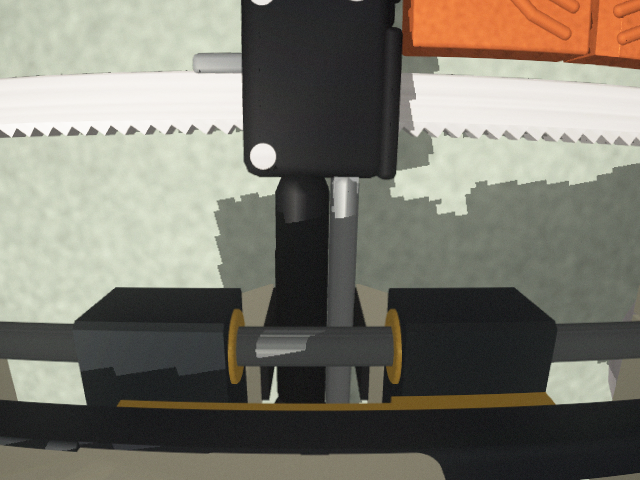

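>>> carry_out(
  claw=[3.25,3.7,4.15,4.6,5.05,5.5,5.7,5.7,5.5,5.05,4.6,4.15,3.7,3.25,2.8,2.6,2.6],
  delta_pos=[
    [0,0.22,0],
    [0,0.22,0],
    [0,0.22,0],
    [0,0.23,0],
    [0,0.23,0],
    [0,0.23,0],
    [0,0.05,0],
    [0,0,0],
    [0,-0.05,0],
    [0,-0.22,0],
    [0,-0.22,0],
    [0,-0.22,0],
    [0,-0.23,0],
    [0,-0.23,0],
    [0,-0.23,0],
    [0,0,0],
    [0,0,0],
  ],
  angular=[
    [0,0,0],
    [0,0,0],
    [0,0,0],
    [0,0,0],
    [0,0,0],
    [0,0,0],
    [0,0,0],
    [0,0,0],
    [0,0,0],
    [0,0,0],
    [0,0,0],
    [0,0,0],
    [0,0,0],
    [0,0,0],
    [0,0,0],
    [0,0,0],
    [0,0,0],
  ],
)

```text
clock: 15.55
position: [0.5299, 0.1583, 0.0056]
ee_rot: [-3.122, 0.347, -0.0]
force: [-0.0, -2.0, -4.8]
width: 0.372
gripper_force: 8.0
```

```bash
python3 look.py pics/s4.png
```

```text
clock 15.55 w mm 34.2 gf 8.0 F [-0.  -2.  -4.8] [0.5299 0.1583 0.0056]
scene clamp 0.58 clamp-frame mm [4.4 7.8]
scene far_jaw 0.66 clamp-frame mm [124.   -8.6]
side clamp 0.66 clamp-frame mm [ 0.1 -1.2]
side far_jaw 0.53 clamp-frame mm [117.8  -3. ]
wrist clamp 0.86 clamp-frame mm [0.7 5.8]
```

```bash
python3 - <<'E'
from h import *
a=arm.get_image("scene")["frame"][195:305,300:450];w=cv2.imread("pics/s4.png")[:,:,::-1]
b=arm.get_image("side")["frame"][200:310,190:340]
r=lambda x,f:cv2.resize(x,None,fx=f,fy=f,interpolation=cv2.INTER_CUBIC)
cv2.imwrite("pics/c4.png",np.vstack([np.hstack([r(a,2.66),r(b,2.66)]),np.hstack([cv2.resize(w,(399,290)),np.zeros((290,399,3),np.uint8)])])[:590,:,::-1])
E
```

```text
(no output)
```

View pics/c4.png

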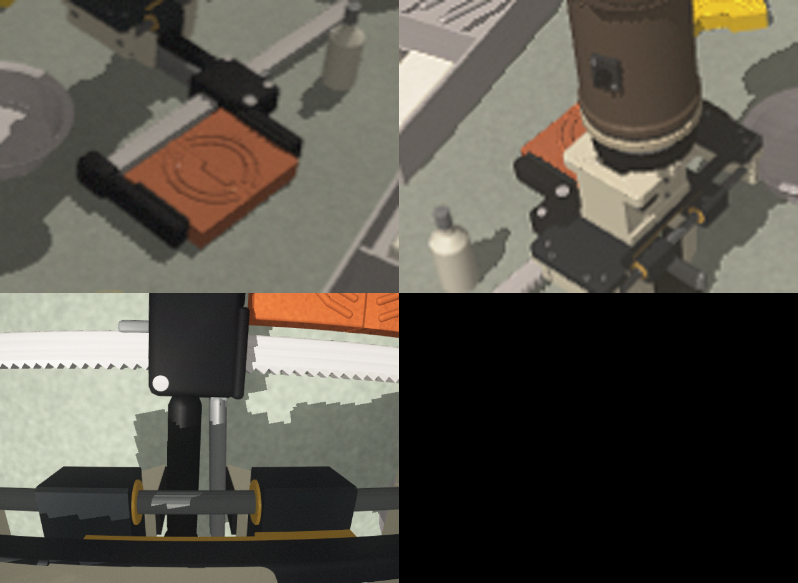

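The joint looks shut (ring grooves meet at scene crop ~(212,165)) and both jaw faces touch the halves. I'll ease down slightly, set 9 N and hold.

>>> carry_out(
  claw=[2.6,2.6,2.6,2.6,2.6,2.6,2.6,2.6,2.6,2.6],
  delta_pos=[
    [0,0,0.05],
    [0,0,0.05],
    [0,0,0],
    [0,0,0],
    [0,0,0],
    [0,0,0],
    [0,0,0],
    [0,0,0],
    [0,0,0],
    [0,0,0],
  ],
  angular=[
    [0,0,0],
    [0,0,0],
    [0,0,0],
    [0,0,0],
    [0,0,0],
    [0,0,0],
    [0,0,0],
    [0,0,0],
    [0,0,0],
    [0,0,0],
  ],
  force=9,
)

```text
clock: 17.1
position: [0.5299, 0.1584, 0.0054]
ee_rot: [-3.122, 0.347, -0.001]
force: [-0.0, -1.2, 5.9]
width: 0.369
gripper_force: 9.0
```

```bash
python3 look.py; python3 - <<'E'
from h import *
im=arm.get_image("scene");cv2.imwrite("pics/c5.png",cv2.resize(im["frame"][215:295,320:425],None,fx=7,fy=7,interpolation=cv2.INTER_CUBIC)[:,:,::-1])
E
```

```text
clock 17.1 w mm 33.8 gf 9.0 F [-0.  -1.2  5.9] [0.5299 0.1584 0.0054]
scene clamp 0.71 clamp-frame mm [9.  4.2]
scene far_jaw 0.96 clamp-frame mm [124.7  -2.4]
side clamp 0.96 clamp-frame mm [-1.9  2. ]
side far_jaw 0.44 clamp-frame mm [115.3   3.1]
wrist clamp 0.57 clamp-frame mm [-0.1  6.5]
wrist far_jaw 0.66 clamp-frame mm [-45.1 -67.5]
```

View pics/c5.png

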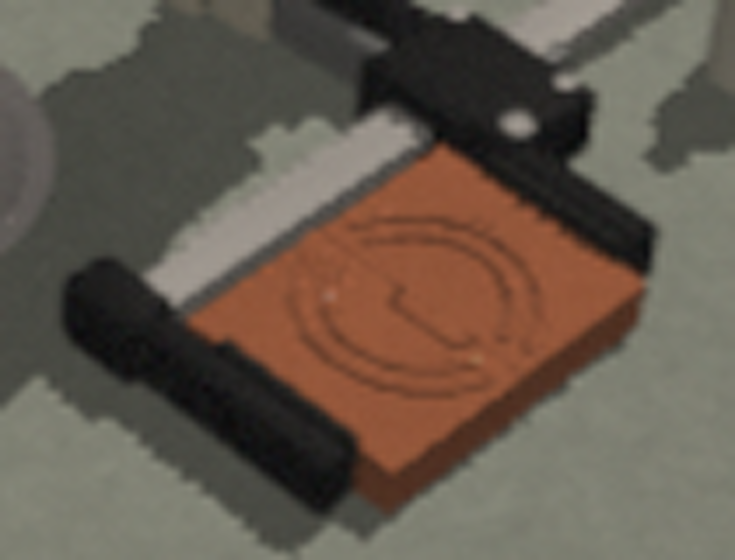

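The joint is shut edge to edge, both jaws bear on the halves, and the trigger has stalled at a 34 mm width under a steady 9 N.

```bash
python3 -c "
from cell import arm
print(arm.sign_off())"
```

```text
the job is handed in; nothing more can be done
None
```

The clamp was pumped until its jaws shut the joint, and the job was handed in at about 17 s, with the gripper still holding the trigger and handle at a steady 9 N.

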